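# Close the screw tin and take off the outer lid

## Task

Push the trip lever of the lid stand fully down so that its claw swings clear, then carry the two nested lids together by the inner lid's black knob to the open screw tin and lower them gently, not dropped, until both sit home on it. Then let go of the knob, take the outer lid by its collar and lift it alone straight up until it is wholly above the knob, leaving the inner lid undisturbed on the tin; the program finishes while still holding the outer lid still and level there above the tin. Leave the other things on the bench where they are.

Things in the scene. Friction and masses are not known exactly. Their poses are not given: they have to be found in the camera images.
- knob (a point): Centre of the free part of the inner lid's upright round black knob (24 mm across), on the lid's axis: 44 mm above the underside of the lid's flange, 14 mm below the knob's top and, while nested, 14 mm above the top of the outer lid's collar, through which the knob sticks up. z: lid's axis, up. Lifting by the knob brings the outer lid along: it rests on the flange.
- inner_lid: Inner lid: bare aluminium disc 100 mm across, flange 4 mm thick, below it a plug 87 mm across, 8 mm deep, tapered at its foot to 80 mm; black knob in the middle. 0.16 kg (may vary by a third). Origin on its axis at the foot of the plug, 52 mm below knob; z up.
- collar (a point): Centre of the outer lid's raised steel collar (52 mm outside, 40 mm inside diameter, 22 mm high), half-way up it, on the lid's axis. The plate's top lies 11 mm below this point, the skirt's foot 29 mm below. While nested it is 25 mm below knob, and the knob stands inside the collar with 8 mm of room all round, its top 39 mm above this point. z up.
- outer_lid: Outer lid: bare steel cap 114 mm across, 4 mm plate, skirt reaching 14 mm below the plate's underside, collar round its central hole. The skirt has about 3 mm of play round the inner lid's flange and the tin. 0.14 kg (may vary by a third). Origin on its axis at the skirt's foot, 29 mm below collar; z up.
- tin_mouth (a point): Centre of the rim of the open screw tin, 70 mm above the bench. The inner lid's plug goes into the mouth with about 3 mm of play all round and its flange lies on the rim: then knob is 44 mm above this point. z up.
- tin: Open screw tin: bare aluminium, round, 100 mm outside, 94 mm inside diameter, steel screws lying in it; fixed upright in a black round holder 128 mm across. Origin on the bench under its axis.
- lever_pad (a point): Middle of the top face of the black rubber pad (30 x 30 x 6 mm) on the outer end of the lid stand's trip lever, at the start 58 mm above the bench and 139 mm out from the lids' axis. Pushed straight down (about 8 N, firm stop at the end) it ends about 13 mm above the bench and 4 mm farther out. Sprung, but a friction pivot keeps it where it is left.
- lever (a joint): Angle of the trip lever: 0 with its claw over the lids, 0.70 rad pushed fully down (claw clear of the lids). Pivot 80 mm out from the lids' axis, 30 mm above the bench. Inwards of it the lever ends in a claw that reaches 15 mm over the edge of the outer lid's plate and holds it down.
- dock: Lid stand, fixed: dark steel base plate 130 x 165 mm, 12 mm thick, with a round grey seat (rim 42 mm above the bench) on which the nested lids stand at the start just as they will on the tin. Origin on the bench under the seat's axis; its +y axis points from the seat to the lever; z up.
- battery: Bystander: black cordless-tool battery, 75 x 115 x 72 mm, origin under its centre.
- screwdriver: Bystander: screwdriver, 180 mm, lying beyond the tin and stand, about 25 mm high.
- tape: Bystander: roll of black tape lying flat, 90 mm across, 24 mm high, origin under its centre.
- caddy: Bystander: drive in its caddy lying flat, 156 x 104 x 28 mm, origin under its centre.
- carton: Bystander: small cardboard carton 100 x 70 x 55 mm, origin under its centre.
- bitblock: Bystander: black block of screwdriver bits, 35 x 90 mm, 34 mm high, origin under its centre.
- wrench: Bystander: wrench lying on the bench nearer the robot, about 15 mm high.
Not all that is in view belongs to the job. Leave any red or turquoise look-alike of the inner_lid alone.

How it is judged:
By the outcome, as a careful person would: the job done as asked, in the order asked, and still so for the second after the job is handed in, while the arm keeps its last pose, push and grip.
It also fails if it takes over 69 s, if anything falls off the work surface, if the arm or the gripper's body presses on something with over 40 N, if the wrist force passes 120 N, or if a joint passes its speed limit or range.

## Robot

A 7-joint arm with a two-finger parallel gripper is mounted at the origin on the work surface. World frame = base frame: x ahead of the robot, y to its left, z up, the work surface at z = 0. Lengths are in m, angles in rad, forces in N, time in s.
With the tool pointing down it reaches from about 0.425 to 0.925 m from the base axis. Payload 6.8 kg.
Tool frame: the origin (TCP) lies on the centre line of the jaws, within the pads' length; the fingertips stand bot.finger_overhang ahead of it and the grasp point (between the pads) lies 3 mm ahead of it (bot.finger_overhang is the distance from the TCP to the fingertips, in m); z points along the fingers, y is the direction in which the jaws open and shut (so a half turn about z gives the same grasp; the last joint's range is limited). The gripper opens to 85 mm and grips with 20 to 120 N. Pads are 22 mm wide; open, the fingers measure 114 mm over their backs; the gripper's body (76 mm by 85 mm) begins 54 mm behind the grasp point. The pads swing forward as they close: fully open they stand 13 mm farther back than shut.
Start: joints at [1.218, 0.477, 0.022, 1.555, -0.011, 1.109, -0.083], TCP at [0.164, -0.655, 0.253] pointing down, gripper open.
Joint ranges: [-2.96, 2.96], [-0.34, 2.1], [-1.41, 1.46], [0.24, 2.44], [-1.37, 4.51], [0.17, 1.92], [-2.96, 2.96]. Speed limits (rad/s): [2.39, 2.39, 3.14, 3.14, 3.14, 3.14, 3.14].

## Interface

Orientations are given as a unit quaternion [w, x, y, z].
In Python, from station import bot gives the robot as it stands.
- The arm moves only by the tool drive_tool, never from a script. Its argument "increments" is text: rows parted by semicolons, each of 4 numbers parted by spaces: the shift along the world's x, y, z in m, then the turn about the world's z in rad. In form: tx ty tz spin; .... A call has 1 to 12 rows; each row shifts and turns the commanded pose from where the row before left it; what a row does not reach is not made up. A row lasts 1/12 s, in which the tool goes at most 41.7 mm and 7.16 degrees, less where a joint would pass 70% of its speed; a pose out of reach is approached as far as the arm can. A call is refused whole if a number of a shift passes 0.0417 or a number of a turn 0.125, either way. A call with a gripper value outside its range is refused whole. "grip" is the opening, from 0 (shut) to 1 (fully open), set as the call begins (left out, the last holds). The fingers move at their own pace and stop on an object; "squeeze" is the grip in N (left out, the last holds). Time passes only in rows, so rows that do not move let the fingers close. It gives the time, the measured TCP pose, the force and the opening at its end, in the units of the state.
- bot.get_obs(): the state, without advancing time (a new reading comes with each control period).
- bot.read_camera(name): name is "side" or "top" or "wrist"; returns the picture (400x640x3 uint8, red, green, blue); there is no depth.
- bot.calibration(name): a dict with "fx", "fy", "cx", "cy" (pixels), "camera_from_world" (4x4, takes a point from world to camera coordinates). Camera axes: x right, y down, z forward; pixel columns grow to the right and rows downward; lengths in m; the calibration is good to about 2 mm. The wrist camera is an equidistant fisheye: a pixel r from the principal point sees the ray r / f radians off the axis. A picture is of the moment at which its call begins: read the wrist's pose just before it. calibration takes no time and is no camera call; for the wrist camera it gives the pose at the moment of the call.
- bot.hand_in(): hands the job in, once; it reports no verdict.
The state is a dict: "t": time; "q": joint angles; "joint_vel": joint speeds; "joint_torque": joint torques, N m; "eef_pos": TCP position; "tool_rot": TCP orientation; "contact_force": force on the tool from outside, world axes, zero at the start; "torque": the same for the moment, N m; "gripper_width": opening from 0.0 (shut) to 1.0 (fully open).
Only numpy, scipy, OpenCV 4.12 (cv2) and the standard library are available. Lean on these libraries where they do the work, as an engineer would, in place of code of your own. Each camera call takes 0.05 s, during which the arm holds its last target.

## Working session

There is one attempt and no reset: what is moved stays moved. The work goes in short steps, Python scripts to look and compute and a tool call to move; the robot and the scene stay as the last step left them, time stands still between calls to the robot, and variables do not carry over. Pictures are saved under pics/ and viewed, and the job is handed in when it is done.

Besides the shell and the picture viewer there is one more tool, called after "Call:" as name(argument=value, ...), one argument or row to a line, values as JSON. drive_tool: Moves the arm, as the interface text tells. Its arguments: {"type":"object","properties":{"increments":{"type":"string"},"grip":{"type":"number"},"squeeze":{"type":"number"}},"required":["increments"]}

```bash
mkdir -p pics; ls
python3 - <<'E'
from station import bot
import cv2
o=bot.get_obs(); print({k:o[k] for k in ('t','eef_pos','tool_rot','contact_force','gripper_width')}, bot.finger_overhang)
for n in ('side','top','wrist'):
    im=bot.read_camera(n); cv2.imwrite(f'pics/{n}0.png',im[:,:,::-1])
    c=bot.calibration(n); print(n,c)
E
```

```text
pics
{'t': 0.0, 'eef_pos': array([ 0.16342484, -0.65431113,  0.25232624]), 'tool_rot': array([-9.24245787e-04,  9.92520169e-01,  1.22077134e-01, -1.82540162e-04]), 'contact_force': array([-0.05926659,  0.22258728, -0.4868512 ]), 'gripper_width': 1.0000816489437876} 0.022
side {'fx': 498.72158077959983, 'fy': 498.72158077959983, 'cx': 323.06136937893103, 'cy': 191.63332046708578, 'camera_from_world': array([[-0.99123014, -0.13213437,  0.00181919,  0.50833498],
       [-0.09768461,  0.72338873, -0.68349577,  0.11756694],
       [ 0.0889973 , -0.67767931, -0.72995221,  1.03960134],
       [ 0.        ,  0.        ,  0.        ,  1.        ]])}
top {'fx': 426.5277067443142, 'fy': 426.5277067443142, 'cx': 323.8133600533837, 'cy': 200.46131363487115, 'camera_from_world': array([[-0.00676103, -0.99977997, -0.01985677, -0.00777647],
       [-0.99587825,  0.00852807, -0.09029832,  0.54700786],
       [ 0.09044779,  0.01916441, -0.99571679,  1.09638877],
       [ 0.        ,  0.        ,  0.        ,  1.        ]])}
wrist {'fx': 309.70691628693146, 'fy': 309.70691628693146, 'cx': 317.8320727967068, 'cy': 199.40956828227573, 'camera_from_world': array([[ 2.42275019e-01, -9.70207494e-01, -4.83532797e-04,
        -6.74294496e-01],
       [-9.36041425e-01, -2.33874287e-01,  2.62924453e-01,
        -3.44719681e-02],
       [-2.55204361e-01, -6.32474201e-02, -9.64816303e-01,
         3.78044113e-01],
       [ 0.00000000e+00,  0.00000000e+00,  0.00000000e+00,
         1.00000000e+00]])}
```

View pics/side0.png

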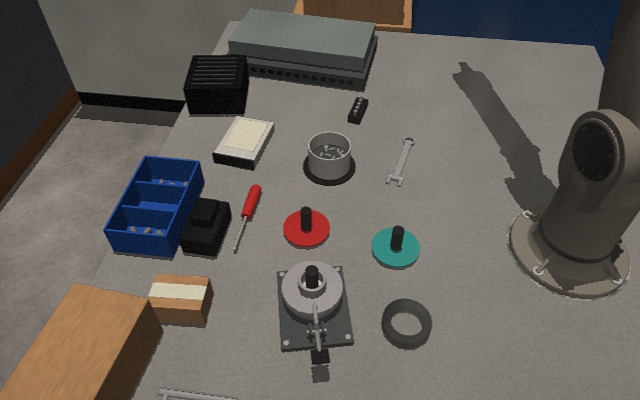

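View pics/top0.png

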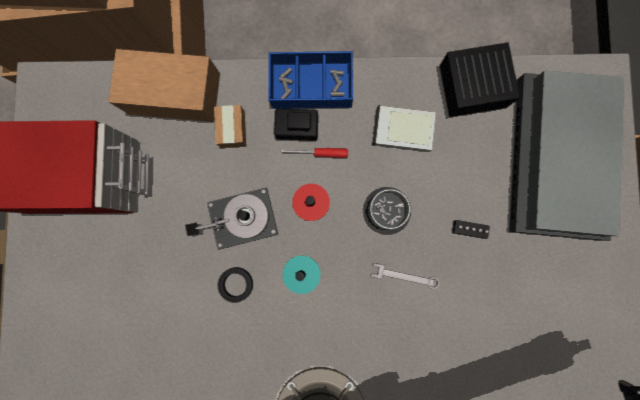

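View pics/wrist0.png

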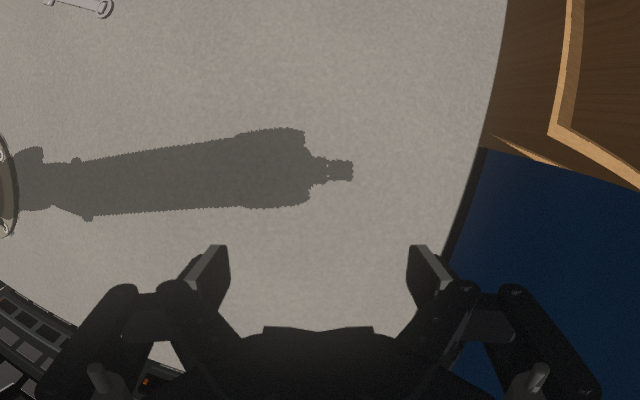

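The side view shows the stand with its nested lids at about (312,285) and the lever pad at (320,356). The tin is at (329,155), and the red and turquoise look-alikes are at (307,228) and (396,246). The top view shows the stand at (245,215), the pad at (193,229) and the tin at (389,210). I'll enlarge these areas.

Run:
```python
import cv2
s=cv2.imread('pics/side0.png');t=cv2.imread('pics/top0.png')
def crop(im,x,y,w,h,k,n): cv2.imwrite(n,cv2.resize(im[y:y+h,x:x+w],None,fx=k,fy=k,interpolation=cv2.INTER_CUBIC))
crop(s,260,250,110,140,4,'pics/s_dock.png')
crop(s,290,115,80,80,6,'pics/s_tin.png')
crop(t,175,170,120,90,6,'pics/t_dock.png')
crop(t,355,175,70,70,7,'pics/t_tin.png')
```

```text
(no output)
```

View pics/s_dock.png

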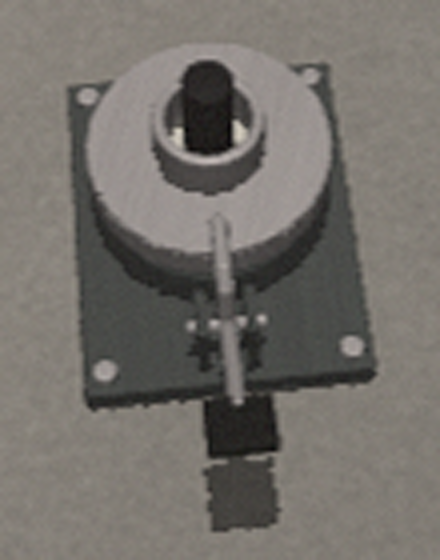

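View pics/t_dock.png

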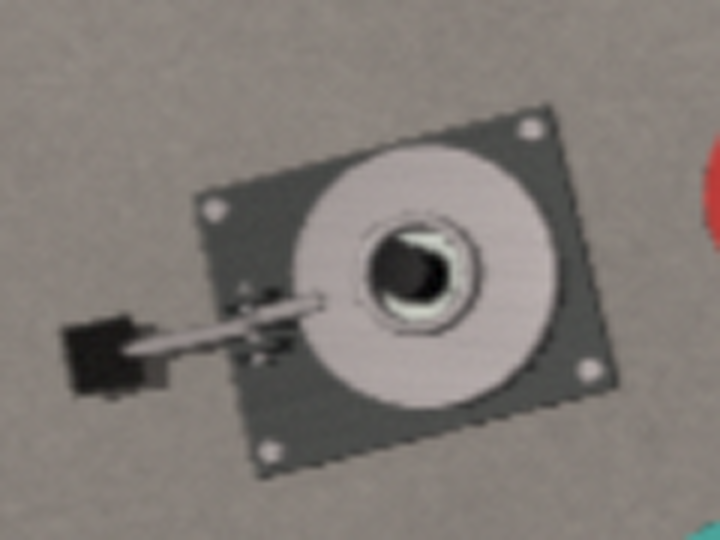

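View pics/s_tin.png

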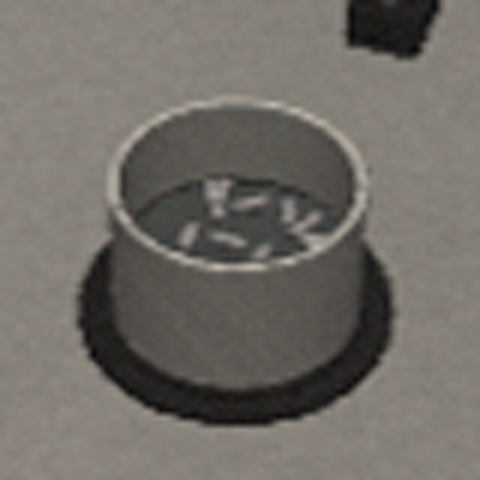

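View pics/t_tin.png

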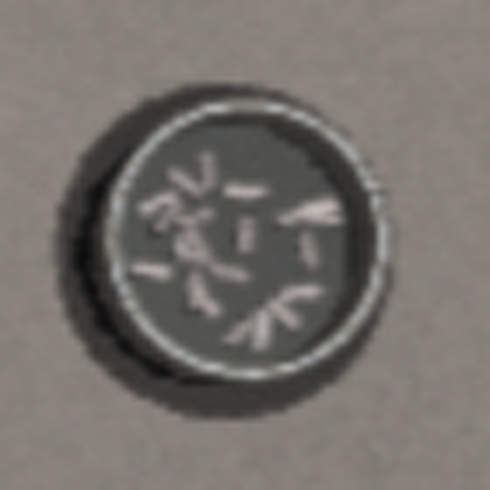

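```bash
cat > h.py <<'E'
import numpy as np, cv2
from station import bot
def ray(name,uv,c=None):
    c=c or bot.calibration(name); T=c['camera_from_world']; R,t=T[:3,:3],T[:3,3]
    x=(uv[0]-c['cx'])/c['fx']; y=(uv[1]-c['cy'])/c['fy']
    if name=='wrist':
        th=np.hypot(x,y); s=np.sin(th)/th if th>1e-9 else 1; d=np.array([x*s,y*s,np.cos(th)])
    else: d=np.array([x,y,1.])
    d=R.T@(d/np.linalg.norm(d)); return -R.T@t,d
def proj(name,P,c=None):
    c=c or bot.calibration(name); T=c['camera_from_world']; p=T[:3,:3]@np.asarray(P)+T[:3,3]
    if name=='wrist':
        r=np.hypot(p[0],p[1]); th=np.arctan2(r,p[2]); k=th/max(r,1e-9)
        return np.array([c['cx']+c['fx']*k*p[0],c['cy']+c['fy']*k*p[1]])
    return np.array([c['cx']+c['fx']*p[0]/p[2],c['cy']+c['fy']*p[1]/p[2]])
def tri(rays):
    A=np.zeros((3,3));b=np.zeros(3)
    for o,d in rays:
        M=np.eye(3)-np.outer(d,d);A+=M;b+=M@o
    P=np.linalg.solve(A,b); return P,[float(np.linalg.norm((np.eye(3)-np.outer(d,d))@(P-o))) for o,d in rays]
def onz(r,z): o,d=r; return o+d*(z-o[2])/d[2]
def cr(u,v,off,k): return ((u+.5)/k-.5+off[0],(v+.5)/k-.5+off[1])
E
python3 - <<'E'
from h import *
so,to=(260,250),(175,170)
L={'plate':(cr(209,149,so,4),cr(425,275.5,to,6),.064),
'collartop':(cr(209,118,so,4),cr(421,273,to,6),.086-.0),
'knobtop':(cr(209,82,so,4),cr(399,268,to,6),.10),
'pad':(cr(241,417,so,4),cr(103,357,to,6),.058),
'tin':(cr(238,183,(290,115),6),cr(248,239,(355,175),7),.070)}
for k,(a,b,z) in L.items():
    ra,rb=ray('side',a),ray('top',b); P,e=tri([ra,rb]); print(k,P.round(4),np.round(e,4),'onz',onz(ra,z).round(4),onz(rb,z).round(4))
E
```

```text
plate [0.5082 0.1908 0.043 ] [0.0002 0.0002] onz [0.5061 0.2038 0.064 ] [0.5068 0.1865 0.064 ]
collartop [0.5081 0.188  0.0647] [0.0003 0.0003] onz [0.5061 0.2017 0.086 ] [0.5066 0.1836 0.086 ]
knobtop [0.5078 0.1904 0.0972] [0.0002 0.0002] onz [0.5073 0.1923 0.1   ] [0.5079 0.1898 0.1   ]
pad [0.4742 0.3248 0.0579] [0.0007 0.0007] onz [0.4749 0.3249 0.058 ] [0.4735 0.3247 0.058 ]
tin [ 0.5216 -0.1793  0.0659] [0.0007 0.0007] onz [ 0.5218 -0.1747  0.07  ] [ 0.5206 -0.1788  0.07  ]
```

Call:
drive_tool(
  increments=".022 .030 .004 0;.022 .030 .004 0;.022 .030 .004 0;.022 .030 .004 0;.022 .030 .004 0;.022 .030 .004 0;.022 .030 .004 0;.022 .030 .004 0;.022 .030 .004 0;.022 .030 .004 0;.022 .030 .004 0;.022 .030 .004 0",
)

```text
t: 1.15
eef_pos: [0.4281, -0.2932, 0.3015]
tool_rot: [0.0, 0.993, 0.122, -0.0]
contact_force: [0.5, -1.0, -0.1]
gripper_width: 1.004
```

Call:
drive_tool(
  increments=".022 .030 0 0;.022 .030 0 0;.022 .030 0 0;.010 .030 0 0;0 0 0 0;0 0 0 0;0 0 0 0",
  grip=0.4,
)

```text
t: 1.73
eef_pos: [0.5031, -0.1756, 0.3011]
tool_rot: [0.0, 0.993, 0.122, -0.0]
contact_force: [0.5, -1.1, -0.0]
gripper_width: 0.4
```

```bash
cat > snap.py <<'E'
import sys,pickle
from h import *
n=sys.argv[1]
for cam in sys.argv[2:]:
    c=bot.calibration(cam); im=bot.read_camera(cam)
    cv2.imwrite(f'pics/{cam}_{n}.png',im[:,:,::-1]); pickle.dump(c,open(f'pics/{cam}_{n}.pkl','wb'))
o=bot.get_obs(); print({k:np.round(o[k],4) for k in ('t','eef_pos','tool_rot','contact_force','gripper_width')})
E
python3 snap.py 1 wrist
```

```text
{'t': np.float64(1.7833), 'eef_pos': array([ 0.5029, -0.1763,  0.3011]), 'tool_rot': array([ 2.000e-04,  9.926e-01,  1.212e-01, -4.000e-04]), 'contact_force': array([ 0.0027, -0.5879,  0.7699]), 'gripper_width': np.float64(0.4001)}
```

View pics/wrist_1.png

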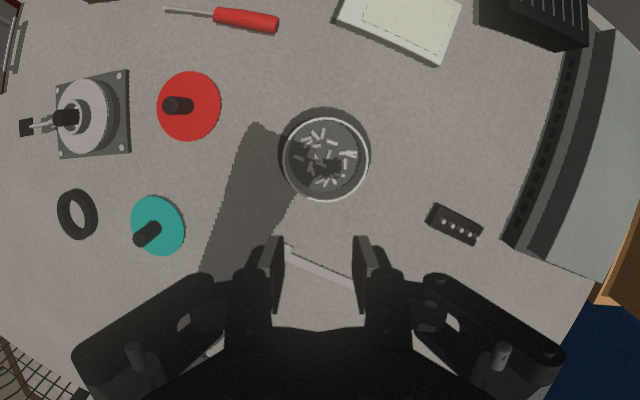

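The wrist view shows the tin at about (326,160), with the stand at left around (90,115). I'll enlarge the tin rim.

Run:
```python
import cv2
im=cv2.imread('pics/wrist_1.png')
cv2.imwrite('pics/w1_tin.png',cv2.resize(im[105:215,270:385],None,fx=5,fy=5,interpolation=cv2.INTER_CUBIC))
```

```text
(no output)
```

View pics/w1_tin.png

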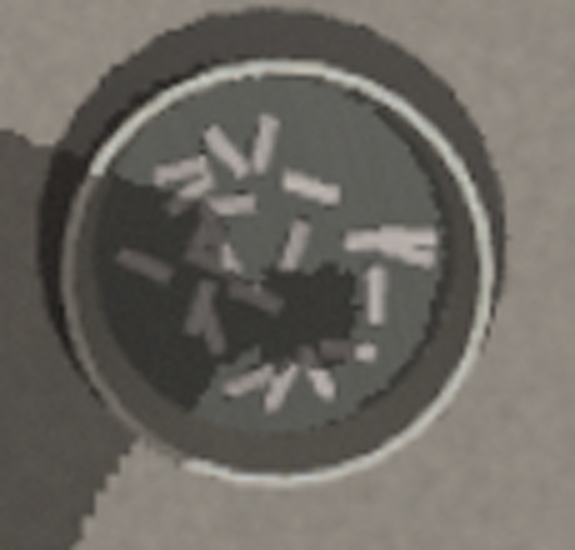

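Call:
drive_tool(
  increments="-.002 .030 0 0;-.002 .030 0 0;-.002 .030 0 0;-.002 .030 0 0;-.002 .030 0 0;-.002 .030 0 0;-.002 .030 0 0;-.002 .030 0 0;-.002 .030 0 0;-.002 .030 0 0;-.002 .030 0 0;-.002 .030 0 0",
  grip=0,
)

```text
t: 2.78
eef_pos: [0.48, 0.1845, 0.3013]
tool_rot: [0.0, 0.993, 0.12, 0.0]
contact_force: [-0.1, -1.1, 0.4]
gripper_width: -0.005
```

Call:
drive_tool(
  increments="-.002 .020 0 0;0 0 0 0;0 0 0 0;0 0 0 0",
)

```text
t: 3.12
eef_pos: [0.4782, 0.203, 0.3011]
tool_rot: [0.001, 0.993, 0.121, -0.0]
contact_force: [-0.3, -0.4, -0.5]
gripper_width: -0.002
```

```bash
python3 snap.py 2 wrist
```

```text
{'t': np.float64(3.1667), 'eef_pos': array([0.4783, 0.2027, 0.3011]), 'tool_rot': array([ 6.000e-04,  9.927e-01,  1.203e-01, -2.000e-04]), 'contact_force': array([-0.794 , -0.2427,  0.0659]), 'gripper_width': np.float64(-0.0034)}
```

View pics/wrist_2.png

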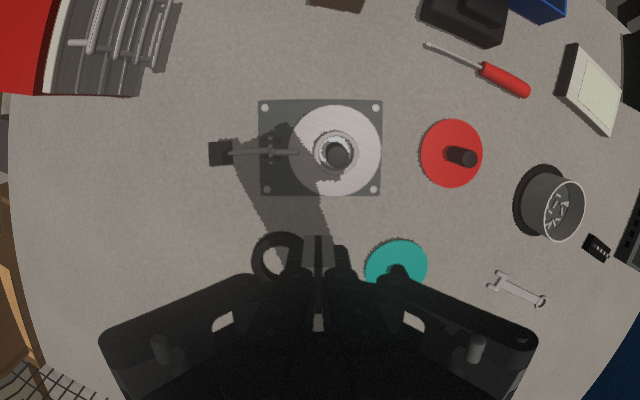

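This shows the stand's lids at (336,150) and the pad at (220,152). The drawer unit at top left is well away from the pad.

Run:
```python
import cv2
im=cv2.imread('pics/wrist_2.png')
cv2.imwrite('pics/w2_dock.png',cv2.resize(im[90:205,195:395],None,fx=4,fy=4,interpolation=cv2.INTER_CUBIC))
```

```text
(no output)
```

View pics/w2_dock.png

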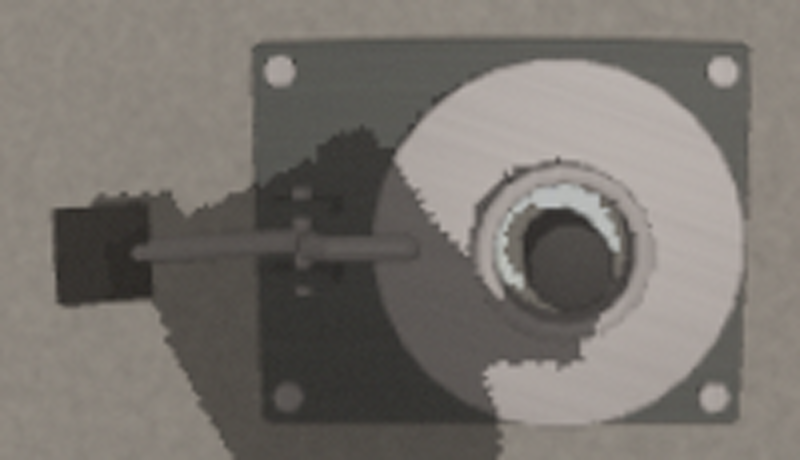

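Run:
```python
from h import *
import pickle
from scipy.optimize import least_squares
c1=pickle.load(open('pics/wrist_1.pkl','rb'));c2=pickle.load(open('pics/wrist_2.pkl','rb'))
a=np.linspace(0,2*np.pi,360)
def ext(name,x,y,z,r,c=None):
    p=np.array([proj(name,(x+r*np.cos(t),y+r*np.sin(t),z),c) for t in a]); return np.array([p[:,0].min(),p[:,0].max(),p[:,1].min(),p[:,1].max()])
def E(l,r,t,b,off,k): return np.array([*(cr(l,t,off,k)),*(cr(r,b,off,k))])[[0,2,1,3]]
cs,ct=bot.calibration('side'),bot.calibration('top')
def fit(obs,z,r,x0):
    for sel in [*([o] for o in obs),obs]:
        f=lambda v:np.concatenate([ext(n,v[0],v[1],z if len(sel)==1 else v[2],r,c)-e for n,e,c in sel])
        s=least_squares(f,x0 if len(sel)>1 else x0[:2]); print([o[0] for o in sel],s.x.round(4),s.fun.round(1))
print('tin');fit([('side',E(106,370,97,270,(290,115),6),cs),('top',E(105,391,97,381,(355,175),7),ct),('wrist',E(62,495,58,488,(270,105),5),c1)],.07,.05,[.52,-.178,.07])
print('plate');fit([('top',E(292,558,143,408,(175,170),6),ct),('wrist',E(372,745,57,424,(195,90),4),c2)],.05,.057,[.508,.19,.05])
r=[ray('side',cr(209,82,(260,250),4)),ray('top',cr(399,268,(175,170),6)),ray('wrist',cr(573,262,(195,90),4),c2)]
print('knobtop',tri(r),[onz(q,.1).round(4) for q in r])
r=[ray('side',cr(241,417,(260,250),4)),ray('top',cr(103,357,(175,170),6)),ray('wrist',cr(103,254,(195,90),4),c2)]
print('pad',tri(r),[onz(q,.058).round(4) for q in r])
```

```text
tin
['side'] [ 0.522  -0.1759] [ 0.4 -0.4  0.  -0. ]
['top'] [ 0.5208 -0.1788] [ 0.4 -0.4  0.4 -0.4]
['wrist'] [ 0.5215 -0.1801] [-0.1  0.1  0.1 -0.1]
['side', 'top', 'wrist'] [ 0.5214 -0.1799  0.0676] [ 0.9 -0.  -0.2 -0.4  0.8 -0.2  0.3 -0.6 -0.  -0.4  0.2 -0.6]
plate
['top'] [0.5078 0.1894] [ 0.1 -0.1 -0.1  0.1]
['wrist'] [0.508  0.1891] [-0.3  0.3 -0.6  0.7]
['top', 'wrist'] [0.5079 0.1891 0.0475] [ 0.4  0.2  0.   0.1 -0.1 -0.2 -0.4  0.3]
knobtop (array([0.50807475, 0.18957146, 0.09676991]), [0.0005489368494686961, 0.0009066442093730705, 0.0012824594223217838]) [array([0.5073, 0.1923, 0.1   ]), array([0.5079, 0.1898, 0.1   ]), array([0.5088, 0.1886, 0.1   ])]
pad (array([0.47424782, 0.32452518, 0.05731807]), [0.000710482914128433, 0.0008310010350609686, 0.0004548133439060696]) [array([0.4749, 0.3249, 0.058 ]), array([0.4735, 0.3247, 0.058 ]), array([0.4744, 0.3239, 0.058 ])]
```

Call:
drive_tool(
  increments="-.001 .021 0 0;-.001 .021 0 0;-.001 .021 0 0;-.001 .021 0 0;0 .021 -.020 0;0 .018 -.030 0;0 0 -.035 0;0 0 -.035 0;0 0 -.035 0;0 0 -.025 0;0 0 -.015 0;0 0 0 0",
)

```text
t: 4.17
eef_pos: [0.4728, 0.3244, 0.1026]
tool_rot: [0.002, 0.993, 0.121, -0.003]
contact_force: [-0.5, 0.1, -0.3]
gripper_width: -0.003
```

Call:
drive_tool(
  increments="0 0 -.006 0;0 0 -.006 0;0 0 -.004 0;0 0 -.003 0;0 0 -.003 0;0 0 -.003 0;0 0 -.003 0;0 0 -.003 0;0 0 -.003 0;0 0 -.003 0;0 0 -.003 0;0 0 -.003 0",
)

```text
t: 5.17
eef_pos: [0.4738, 0.3286, 0.0633]
tool_rot: [-0.0, 0.993, 0.122, 0.0]
contact_force: [-0.1, 2.2, 4.9]
gripper_width: 0.0
```

Call:
drive_tool(
  increments="0 0 -.003 0;0 0 -.003 0;0 0 -.003 0;0 0 -.003 0;0 0 -.003 0;0 0 -.003 0;0 0 -.002 0;0 0 -.002 0;0 0 0 0",
)

```text
t: 5.92
eef_pos: [0.4738, 0.3277, 0.0408]
tool_rot: [0.0, 0.993, 0.122, -0.0]
contact_force: [-0.4, 1.6, 3.1]
gripper_width: 0.001
```

Call:
drive_tool(
  increments="0 0 -.002 0;0 0 -.002 0;0 0 0 0;0 0 0 0",
)

```text
t: 6.25
eef_pos: [0.474, 0.327, 0.0373]
tool_rot: [0.001, 0.993, 0.122, 0.0]
contact_force: [0.5, 0.1, 6.8]
gripper_width: -0.0
```

Call:
drive_tool(
  increments="0 0 -.002 0;0 0 0 0;0 0 0 0",
)

```text
t: 6.5
eef_pos: [0.4741, 0.3271, 0.0367]
tool_rot: [0.001, 0.993, 0.122, 0.0]
contact_force: [-3.7, -4.0, 22.0]
gripper_width: -0.001
```

Call:
drive_tool(
  increments="0 0 -.002 0;0 0 0 0;0 0 0 0",
)

```text
t: 6.75
eef_pos: [0.4743, 0.3271, 0.0363]
tool_rot: [0.002, 0.993, 0.122, 0.001]
contact_force: [-7.5, -7.5, 36.4]
gripper_width: 0.003
```

The stop is firm: the force rose from 7 to 36 N over 1 mm. I'll retreat and check the claw.

Call:
drive_tool(
  increments="0 0 .004 0;0 0 .010 0;0 0 .020 0;0 0 .030 0;0 0 .035 0;0 0 .035 0;0 -.015 .035 0;.002 -.030 .020 0;.002 -.030 0 0;.001 -.030 0 0;0 -.018 0 0;0 0 0 0",
  grip=0.5,
)

```text
t: 7.75
eef_pos: [0.4785, 0.1983, 0.2212]
tool_rot: [0.003, 0.993, 0.118, -0.002]
contact_force: [0.8, 0.2, -0.7]
gripper_width: 0.499
```

Call:
drive_tool(
  increments="0 0 0 0;0 0 0 0",
)

```text
t: 7.92
eef_pos: [0.4782, 0.2051, 0.2219]
tool_rot: [0.0, 0.993, 0.122, -0.001]
contact_force: [-0.0, -0.5, 0.1]
gripper_width: 0.497
```

```bash
python3 snap.py 3 wrist side
python3 - <<'E'
import cv2
im=cv2.imread('pics/side_3.png')
cv2.imwrite('pics/s3.png',cv2.resize(im[230:400,230:430],None,fx=3.5,fy=3.5,interpolation=cv2.INTER_CUBIC))
E
```

```text
{'t': np.float64(8.0167), 'eef_pos': array([0.4782, 0.2061, 0.2221]), 'tool_rot': array([-1.000e-04,  9.924e-01,  1.229e-01, -4.000e-04]), 'contact_force': array([-0.7333,  0.2848, -0.5555]), 'gripper_width': np.float64(0.5021)}
```

View pics/wrist_3.png

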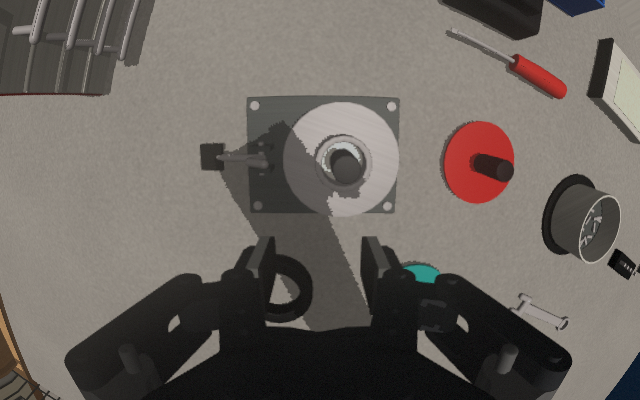

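View pics/s3.png

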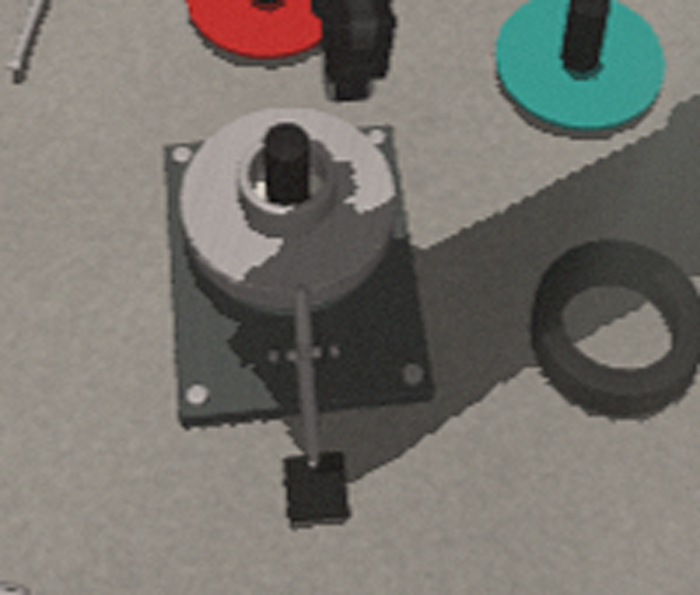

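The claw is now clear. In the wrist view its tip is at (268,157) and the lid edge is at (284,157). Next I'll move over the knob.

Call:
drive_tool(
  increments=".010 -.006 -.010 0;.010 -.006 -.010 0;.010 -.005 -.020 0;0 0 -.020 0;0 0 0 0;0 0 0 0",
  grip=0.55,
)

```text
t: 8.52
eef_pos: [0.5081, 0.1874, 0.1605]
tool_rot: [0.0, 0.993, 0.122, -0.002]
contact_force: [-0.0, 0.4, 0.1]
gripper_width: 0.549
```

```bash
python3 snap.py 4 wrist side top
python3 - <<'E'
import cv2
im=cv2.imread('pics/wrist_4.png')
cv2.imwrite('pics/w4.png',cv2.resize(im[150:330,200:440],None,fx=3.3,fy=3.3,interpolation=cv2.INTER_CUBIC))
im=cv2.imread('pics/side_4.png')
cv2.imwrite('pics/s4.png',cv2.resize(im[230:400,250:390],None,fx=3.5,fy=3.5,interpolation=cv2.INTER_CUBIC))
E
```

```text
{'t': np.float64(8.6667), 'eef_pos': array([0.5091, 0.1887, 0.1631]), 'tool_rot': array([-2.000e-04,  9.925e-01,  1.224e-01,  6.000e-04]), 'contact_force': array([-0.6639,  1.079 ,  1.0721]), 'gripper_width': np.float64(0.5475)}
```

View pics/w4.png

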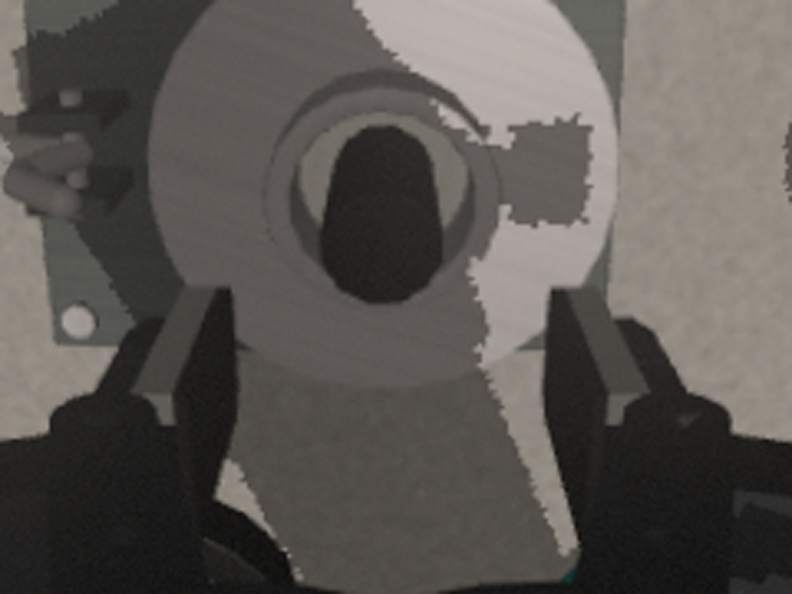

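View pics/s4.png

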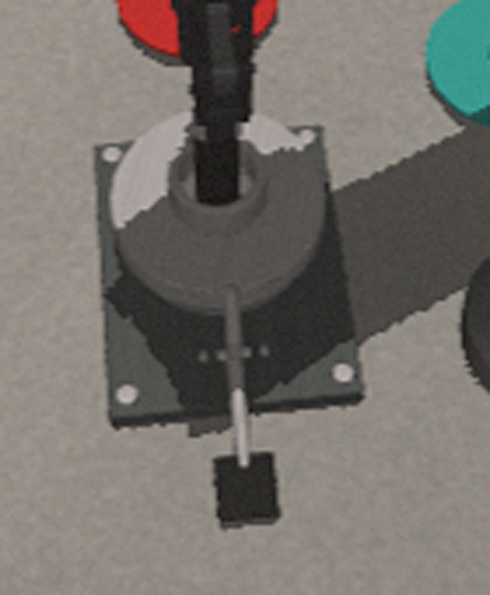

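The knob is centred between the fingers to within about 1 mm. I'll descend and grip.

Call:
drive_tool(
  increments="-.001 .001 -.010 0;0 0 -.015 0;0 0 -.015 0;0 0 -.010 0;0 0 -.008 0;0 0 -.004 0;0 0 -.002 0;0 0 0 0;0 0 0 0",
)

```text
t: 9.42
eef_pos: [0.5079, 0.1893, 0.0988]
tool_rot: [-0.0, 0.993, 0.122, 0.0]
contact_force: [0.2, -0.6, -0.4]
gripper_width: 0.556
```

```bash
python3 snap.py 5 wrist side
python3 - <<'E'
import cv2
im=cv2.imread('pics/wrist_5.png')
cv2.imwrite('pics/w5.png',cv2.resize(im[150:350,190:450],None,fx=3,fy=3,interpolation=cv2.INTER_CUBIC))
im=cv2.imread('pics/side_5.png')
cv2.imwrite('pics/s5.png',cv2.resize(im[230:400,250:390],None,fx=3.5,fy=3.5,interpolation=cv2.INTER_CUBIC))
E
```

```text
{'t': np.float64(9.5167), 'eef_pos': array([0.508 , 0.1893, 0.0989]), 'tool_rot': array([-1.000e-04,  9.925e-01,  1.221e-01,  6.000e-04]), 'contact_force': array([-0.0436, -0.4745,  0.0584]), 'gripper_width': np.float64(0.552)}
```

View pics/w5.png

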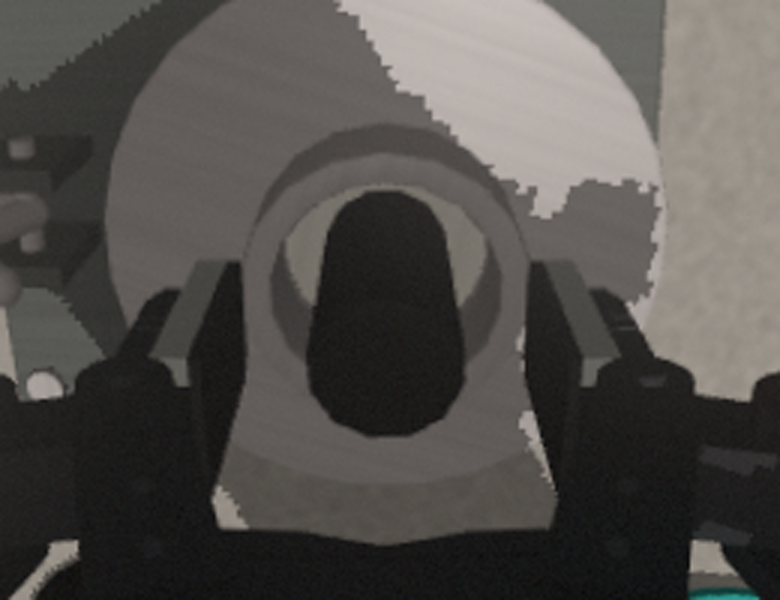

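View pics/s5.png

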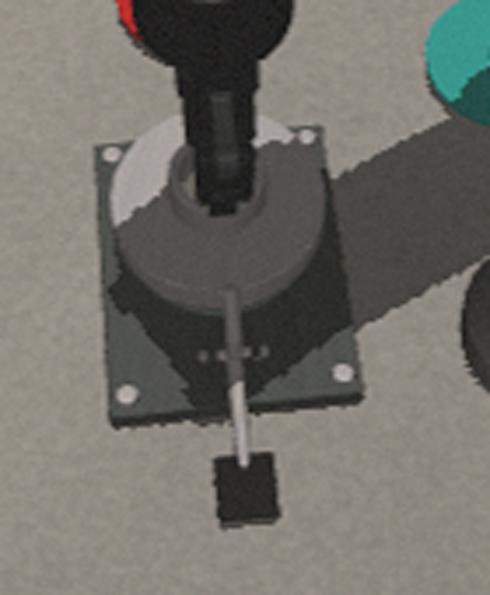

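Run:
```python
from h import *
import pickle
c=pickle.load(open('pics/wrist_5.pkl','rb'))
def cam(u,v,off,k,c): return ray('wrist',cr(u,v,off,k),c)
for (l,r,half,off,k,c,tcp) in [((243,262),(530,262),.0425*.552,(190,150),3,c,.0989),]:
    ol,dl=cam(*l,off,k,c);orr,dr=cam(*r,off,k,c)
    j=np.array([-.2425,.9702,0])
    # along each ray equal param s : separation along j = 2*half
    s=2*half/abs((dl-dr)@j)
    print('cam',ol.round(4),(ol+s*dl).round(4),(orr+s*dr).round(4))
c3=pickle.load(open('pics/wrist_2.pkl','rb'))
```

```text
cam [0.5719 0.2056 0.2197] [0.5109 0.2141 0.0798] [0.5223 0.1686 0.08  ]
```

Fingertips are at about z = 0.080, above the collar top at 0.072. Closing now.

Call:
drive_tool(
  increments="0 0 0 0;0 0 0 0;0 0 0 0;0 0 0 0;0 0 0 0;0 0 0 0",
  grip=0,
  squeeze=50,
)

```text
t: 10.02
eef_pos: [0.5079, 0.1892, 0.0989]
tool_rot: [0.0, 0.993, 0.122, 0.0]
contact_force: [-0.8, -0.7, 5.9]
gripper_width: 0.26
```

Call:
drive_tool(
  increments="0 0 .003 0;0 0 .005 0;0 0 .008 0;0 0 .008 0;0 0 0 0;0 0 0 0",
)

```text
t: 10.52
eef_pos: [0.5081, 0.1893, 0.1231]
tool_rot: [-0.0, 0.993, 0.122, 0.001]
contact_force: [-0.4, -0.8, -2.3]
gripper_width: 0.261
```

```bash
python3 snap.py 6 wrist side
python3 - <<'E'
import cv2
im=cv2.imread('pics/side_6.png')
cv2.imwrite('pics/s6.png',cv2.resize(im[200:400,230:410],None,fx=3,fy=3,interpolation=cv2.INTER_CUBIC))
E
```

```text
{'t': np.float64(10.6167), 'eef_pos': array([0.5075, 0.1889, 0.1223]), 'tool_rot': array([ 1.000e-04,  9.925e-01,  1.220e-01, -0.000e+00]), 'contact_force': array([-0.0032, -0.5445, -3.0257]), 'gripper_width': np.float64(0.2633)}
```

View pics/s6.png

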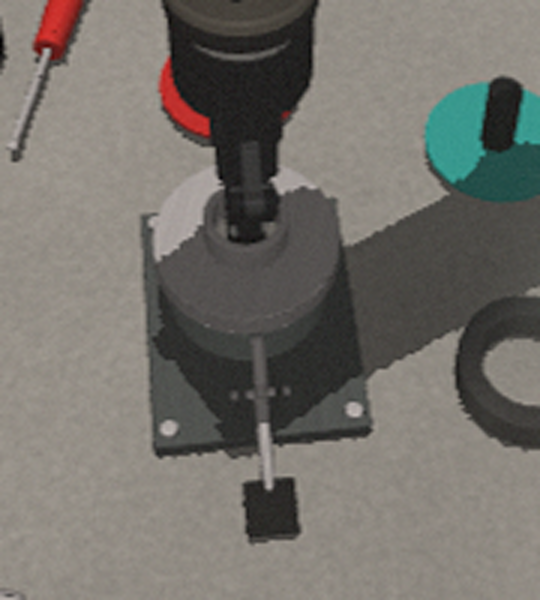

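View pics/wrist_6.png

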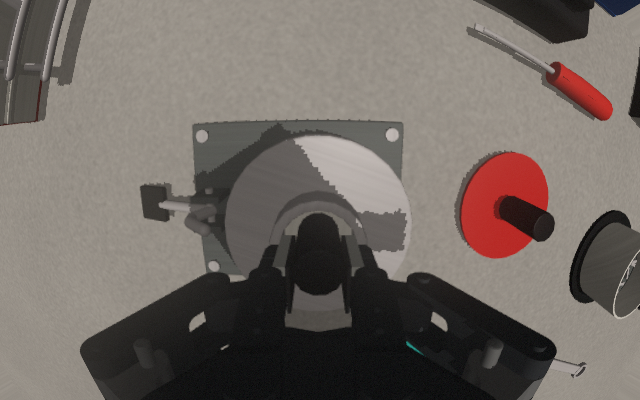

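The nested pair has lifted, with about 3 N of weight showing. I'll raise it clear and carry it over to the tin.

Call:
drive_tool(
  increments="0 0 .010 0;0 0 .018 0;0 0 .022 0;0 0 .022 0;0 -.005 .022 0;.001 -.012 .014 0;.001 -.020 .005 0;.001 -.025 0 0;.001 -.025 0 0;.001 -.025 0 0;.001 -.025 0 0;.001 -.025 0 0",
)

```text
t: 11.62
eef_pos: [0.5142, 0.026, 0.2358]
tool_rot: [0.0, 0.992, 0.122, -0.0]
contact_force: [0.8, -0.6, -1.7]
gripper_width: 0.264
```

Call:
drive_tool(
  increments=".001 -.025 0 0;.001 -.025 0 0;.001 -.025 0 0;.001 -.025 0 0;.001 -.025 0 0;.001 -.025 0 0;.001 -.022 0 0;0 -.016 0 0;0 -.010 0 0;0 -.005 0 0;0 0 0 0;0 0 0 0",
)

```text
t: 12.62
eef_pos: [0.5217, -0.1748, 0.2354]
tool_rot: [-0.0, 0.992, 0.123, 0.0]
contact_force: [0.2, 0.5, -2.9]
gripper_width: 0.261
```

Call:
drive_tool(
  increments="0 0 0 0;0 0 0 0",
)

```text
t: 12.78
eef_pos: [0.5218, -0.1744, 0.2354]
tool_rot: [-0.0, 0.992, 0.123, 0.0]
contact_force: [-0.3, 0.5, -2.9]
gripper_width: 0.26
```

```bash
python3 snap.py 7 wrist side top
```

```text
{'t': np.float64(12.9333), 'eef_pos': array([ 0.5217, -0.1751,  0.2354]), 'tool_rot': array([-1.000e-04,  9.924e-01,  1.227e-01,  0.000e+00]), 'contact_force': array([-0.4586,  0.5625, -4.2299]), 'gripper_width': np.float64(0.2629)}
```

View pics/side_7.png

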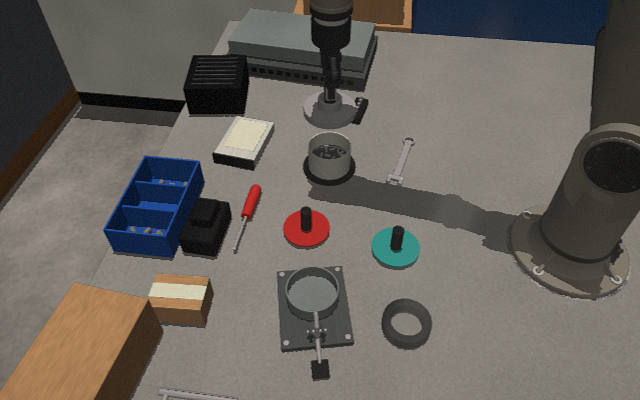

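View pics/wrist_7.png

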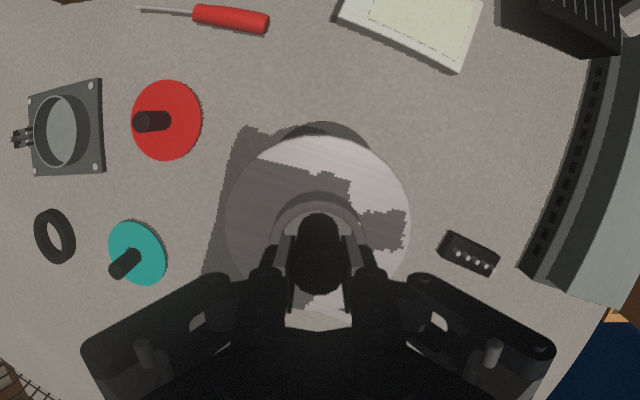

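The pair is held level at (330,107) in the side view, with the tin below it at (329,155) and the stand empty. I'll lower it to just above the rim and check the alignment.

Call:
drive_tool(
  increments="0 -.002 -.008 0;0 -.002 -.015 0;0 0 -.018 0;0 0 -.018 0;0 0 -.012 0;0 0 -.007 0;0 0 -.004 0;0 0 0 0;0 0 0 0",
)

```text
t: 13.68
eef_pos: [0.5221, -0.1799, 0.1538]
tool_rot: [0.0, 0.993, 0.122, 0.0]
contact_force: [0.1, -0.1, -2.9]
gripper_width: 0.26
```

```bash
python3 snap.py 8 wrist side top
python3 - <<'E'
import cv2
im=cv2.imread('pics/side_8.png')
cv2.imwrite('pics/s8.png',cv2.resize(im[80:190,280:390],None,fx=5,fy=5,interpolation=cv2.INTER_CUBIC))
im=cv2.imread('pics/top_8.png')
cv2.imwrite('pics/t8.png',cv2.resize(im[160:260,340:450],None,fx=5,fy=5,interpolation=cv2.INTER_CUBIC))
E
```

```text
{'t': np.float64(13.8333), 'eef_pos': array([ 0.5222, -0.18  ,  0.1542]), 'tool_rot': array([4.000e-04, 9.925e-01, 1.221e-01, 8.000e-04]), 'contact_force': array([ 0.8629, -0.1389, -2.7502]), 'gripper_width': np.float64(0.2629)}
```

View pics/s8.png

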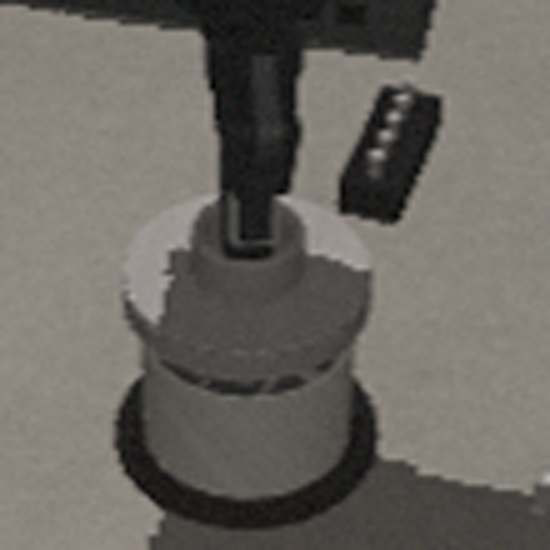

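View pics/t8.png

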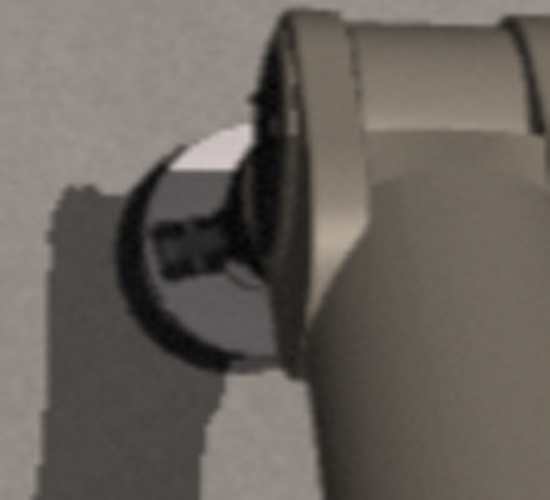

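View pics/wrist_8.png

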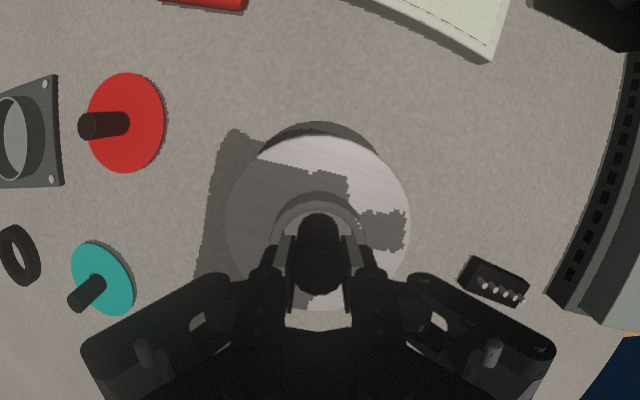

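The side view has the lid centred at column 247 and the tin at 247.5, so they're aligned. Lowering gently.

Call:
drive_tool(
  increments="0 0 -.003 0;0 0 -.003 0;0 0 -.003 0;0 0 -.003 0;0 0 -.002 0;0 0 -.002 0;0 0 -.002 0;0 0 0 0",
)

```text
t: 14.5
eef_pos: [0.5214, -0.1798, 0.1348]
tool_rot: [-0.0, 0.993, 0.122, -0.0]
contact_force: [0.2, -0.0, -3.3]
gripper_width: 0.262
```

Call:
drive_tool(
  increments="0 0 -.0015 0;0 0 -.0015 0;0 0 -.0015 0;0 0 0 0",
)

```text
t: 14.83
eef_pos: [0.5214, -0.1799, 0.1305]
tool_rot: [-0.0, 0.993, 0.122, -0.0]
contact_force: [-0.4, 0.3, -2.8]
gripper_width: 0.262
```

No contact yet, so the plug is entering freely.

Call:
drive_tool(
  increments="0 0 -.001 0;0 0 -.001 0;0 0 0 0;0 0 0 0",
)

```text
t: 15.17
eef_pos: [0.5216, -0.1799, 0.1288]
tool_rot: [0.0, 0.993, 0.122, -0.0]
contact_force: [1.0, -0.4, -2.3]
gripper_width: 0.263
```

Call:
drive_tool(
  increments="0 0 -.001 0;0 0 0 0;0 0 0 0",
)

```text
t: 15.42
eef_pos: [0.5216, -0.1799, 0.1278]
tool_rot: [0.0, 0.993, 0.122, -0.0]
contact_force: [0.1, -0.4, -2.5]
gripper_width: 0.261
```

Call:
drive_tool(
  increments="0 0 -.001 0;0 0 0 0;0 0 0 0",
)

```text
t: 15.67
eef_pos: [0.5217, -0.1799, 0.1269]
tool_rot: [0.0, 0.993, 0.122, 0.0]
contact_force: [-0.5, 0.2, -1.9]
gripper_width: 0.261
```

Call:
drive_tool(
  increments="0 0 -.0007 0;0 0 0 0;0 0 0 0",
)

```text
t: 15.92
eef_pos: [0.5218, -0.1799, 0.1269]
tool_rot: [0.0, 0.993, 0.122, 0.0]
contact_force: [-2.4, -0.1, 6.0]
gripper_width: 0.26
```

Call:
drive_tool(
  increments="0 0 -.0007 0;0 0 0 0;0 0 0 0",
)

```text
t: 16.17
eef_pos: [0.5218, -0.1799, 0.1268]
tool_rot: [0.0, 0.993, 0.122, 0.0]
contact_force: [-4.8, 1.4, 11.3]
gripper_width: 0.259
```

It seated at z = 0.1269, exactly as predicted. I'll ease the push and let go.

Call:
drive_tool(
  increments="0 0 .0012 0;0 0 0 0",
)

```text
t: 16.33
eef_pos: [0.5218, -0.1799, 0.1269]
tool_rot: [0.0, 0.993, 0.122, 0.0]
contact_force: [-1.4, 0.3, 3.4]
gripper_width: 0.263
```

Call:
drive_tool(
  increments="0 0 0 0;0 0 0 0;0 0 0 0;0 0 0 0;0 0 0 0",
  grip=0.55,
)

```text
t: 16.75
eef_pos: [0.5217, -0.1799, 0.1266]
tool_rot: [-0.0, 0.993, 0.122, 0.0]
contact_force: [0.3, 0.1, -0.1]
gripper_width: 0.552
```

Call:
drive_tool(
  increments="0 0 .006 0;0 0 .012 0;0 0 .020 0;0 0 .020 0;0 0 .010 0;0 0 0 0;0 0 0 0",
)

```text
t: 17.33
eef_pos: [0.5219, -0.18, 0.1952]
tool_rot: [0.0, 0.993, 0.122, 0.001]
contact_force: [0.0, 0.8, -0.2]
gripper_width: 0.547
```

```bash
python3 snap.py 9 wrist side
python3 - <<'E'
import cv2
im=cv2.imread('pics/side_9.png')
cv2.imwrite('pics/s9.png',cv2.resize(im[80:190,280:390],None,fx=5,fy=5,interpolation=cv2.INTER_CUBIC))
im=cv2.imread('pics/wrist_9.png')
cv2.imwrite('pics/w9.png',cv2.resize(im[130:330,190:450],None,fx=3,fy=3,interpolation=cv2.INTER_CUBIC))
E
```

```text
{'t': np.float64(17.4333), 'eef_pos': array([ 0.5209, -0.1798,  0.1938]), 'tool_rot': array([-2.000e-04,  9.925e-01,  1.221e-01, -7.000e-04]), 'contact_force': array([-0.1136,  0.2398,  0.9371]), 'gripper_width': np.float64(0.547)}
```

View pics/s9.png

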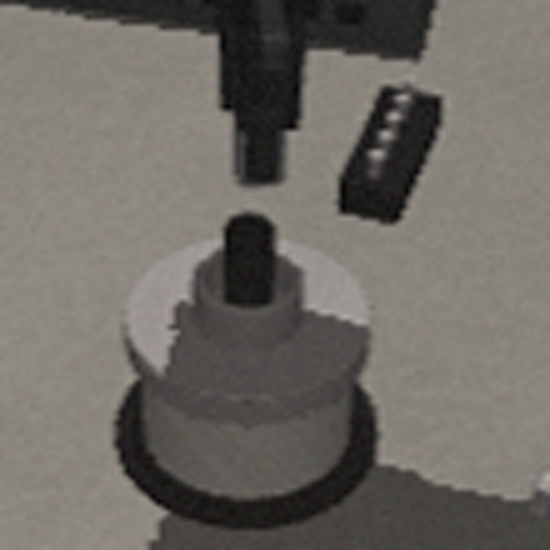

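View pics/w9.png

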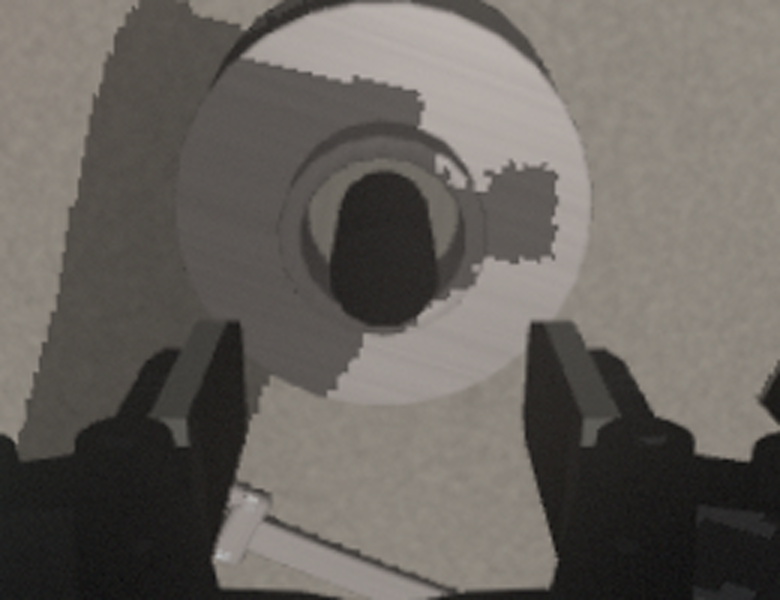

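Both lids sit level on the tin, with the knob and collar centred under the jaws. Next I'll open wider and go down to the collar.

Call:
drive_tool(
  increments="0 0 0 0;0 0 0 0;0 0 -.010 0;0 0 -.018 0;0 0 -.018 0;0 0 -.014 0;0 0 -.010 0;0 0 -.008 0;0 0 -.004 0;0 0 -.002 0;0 0 0 0;0 0 0 0",
  grip=0.85,
)

```text
t: 18.43
eef_pos: [0.522, -0.18, 0.1111]
tool_rot: [0.0, 0.993, 0.122, 0.0]
contact_force: [1.6, -0.0, 0.6]
gripper_width: 0.846
```

```bash
python3 snap.py 10 wrist side
python3 - <<'E'
import cv2
im=cv2.imread('pics/side_10.png')
cv2.imwrite('pics/s10.png',cv2.resize(im[80:190,280:390],None,fx=5,fy=5,interpolation=cv2.INTER_CUBIC))
im=cv2.imread('pics/wrist_10.png')
cv2.imwrite('pics/w10.png',cv2.resize(im[130:330,190:450],None,fx=3,fy=3,interpolation=cv2.INTER_CUBIC))
E
```

```text
{'t': np.float64(18.5333), 'eef_pos': array([ 0.5221, -0.18  ,  0.1113]), 'tool_rot': array([3.000e-04, 9.925e-01, 1.221e-01, 6.000e-04]), 'contact_force': array([ 0.6065, -0.4349,  0.9297]), 'gripper_width': np.float64(0.8475)}
```

View pics/s10.png

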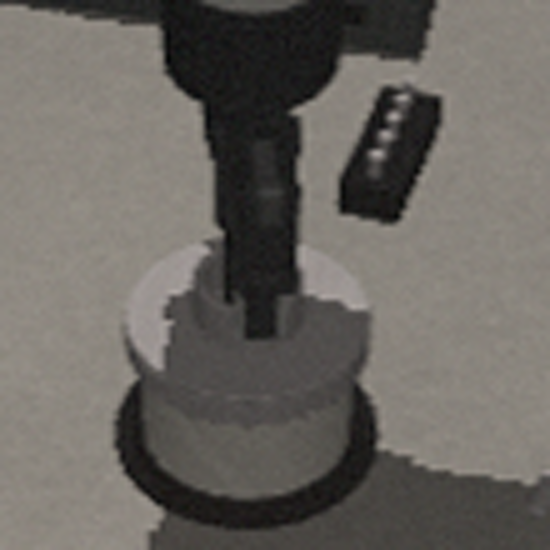

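View pics/w10.png

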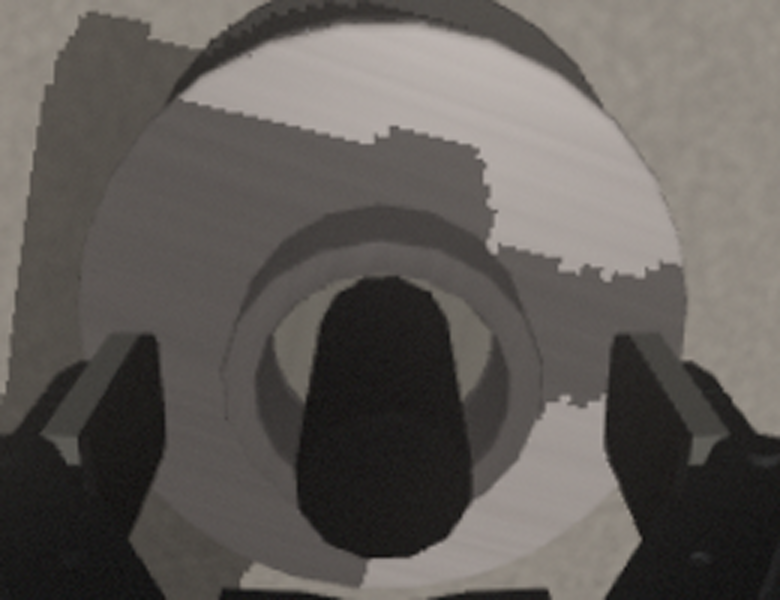

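The jaws straddle the collar evenly at TCP z = 0.111. I'll go down 9 mm more and close gently.

Call:
drive_tool(
  increments="0 0 -.004 0;0 0 -.003 0;0 0 -.002 0;0 0 0 0;0 0 0 0",
)

```text
t: 18.95
eef_pos: [0.5214, -0.1799, 0.1014]
tool_rot: [-0.0, 0.993, 0.122, -0.0]
contact_force: [-0.9, 0.1, 0.3]
gripper_width: 0.85
```

Call:
drive_tool(
  increments="0 0 0 0;0 0 0 0;0 0 0 0;0 0 0 0;0 0 0 0;0 0 0 0",
  grip=0,
  squeeze=40,
)

```text
t: 19.45
eef_pos: [0.5219, -0.1799, 0.102]
tool_rot: [0.0, 0.993, 0.122, 0.0]
contact_force: [-1.0, 0.9, 4.1]
gripper_width: 0.58
```

Call:
drive_tool(
  increments="0 0 .001 0;0 0 .001 0;0 0 .002 0;0 0 .002 0;0 0 .003 0;0 0 .003 0;0 0 .003 0;0 0 0 0;0 0 0 0",
)

```text
t: 20.2
eef_pos: [0.5218, -0.1799, 0.1169]
tool_rot: [0.0, 0.993, 0.122, 0.0]
contact_force: [0.4, 0.7, -1.0]
gripper_width: 0.576
```

```bash
python3 snap.py 11 wrist side
python3 - <<'E'
import cv2
im=cv2.imread('pics/side_11.png')
cv2.imwrite('pics/s11.png',cv2.resize(im[80:190,280:390],None,fx=5,fy=5,interpolation=cv2.INTER_CUBIC))
E
```

```text
{'t': np.float64(20.3), 'eef_pos': array([ 0.5215, -0.1799,  0.1166]), 'tool_rot': array([ 0.    ,  0.9925,  0.1221, -0.    ]), 'contact_force': array([-0.4715,  0.697 , -0.9279]), 'gripper_width': np.float64(0.5817)}
```

View pics/s11.png

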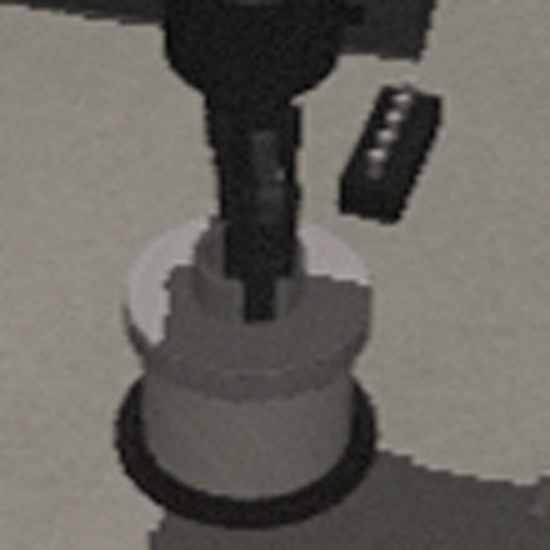

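View pics/wrist_11.png

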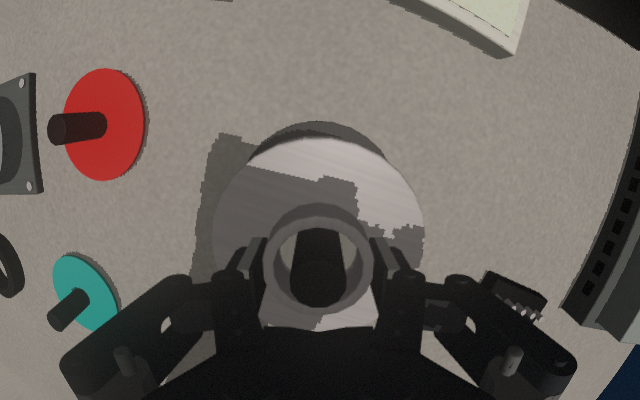

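The outer lid is rising alone: the load is about 1.3 N and the knob stays centred in the collar. I'll continue straight up.

Call:
drive_tool(
  increments="0 0 .003 0;0 0 .005 0;0 0 .007 0;0 0 .008 0;0 0 .008 0;0 0 .008 0;0 0 .008 0;0 0 .008 0;0 0 .008 0;0 0 .007 0;0 0 .005 0;0 0 .003 0",
)

```text
t: 21.3
eef_pos: [0.5219, -0.18, 0.1955]
tool_rot: [0.0, 0.993, 0.122, 0.0]
contact_force: [-0.7, 0.9, -1.1]
gripper_width: 0.584
```

Call:
drive_tool(
  increments="0 0 .002 0;0 0 0 0;0 0 0 0;0 0 0 0;0 0 0 0;0 0 0 0",
)

```text
t: 21.8
eef_pos: [0.5215, -0.1798, 0.1963]
tool_rot: [-0.0, 0.993, 0.122, -0.0]
contact_force: [-0.4, 0.6, -1.0]
gripper_width: 0.581
```

```bash
python3 snap.py 12 wrist side top
python3 - <<'E'
import cv2
im=cv2.imread('pics/side_12.png')
cv2.imwrite('pics/s12.png',cv2.resize(im[60:190,270:400],None,fx=4.5,fy=4.5,interpolation=cv2.INTER_CUBIC))
E
```

```text
{'t': np.float64(21.95), 'eef_pos': array([ 0.5215, -0.1798,  0.1965]), 'tool_rot': array([-1.000e-04,  9.925e-01,  1.221e-01, -1.000e-04]), 'contact_force': array([ 0.0607, -0.2964, -1.2932]), 'gripper_width': np.float64(0.5789)}
```

View pics/s12.png

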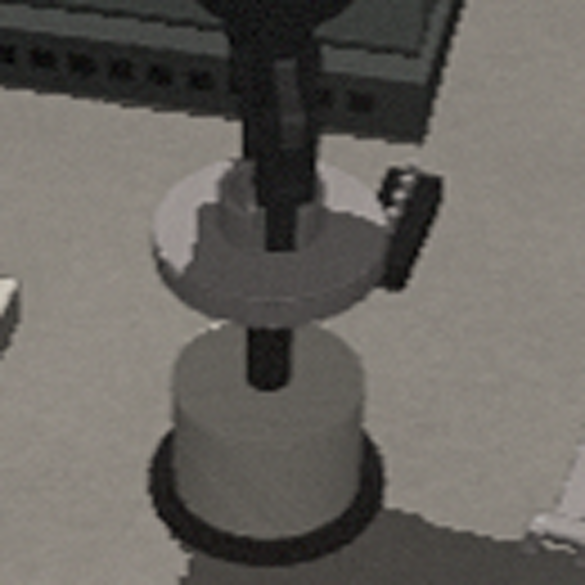

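View pics/wrist_12.png

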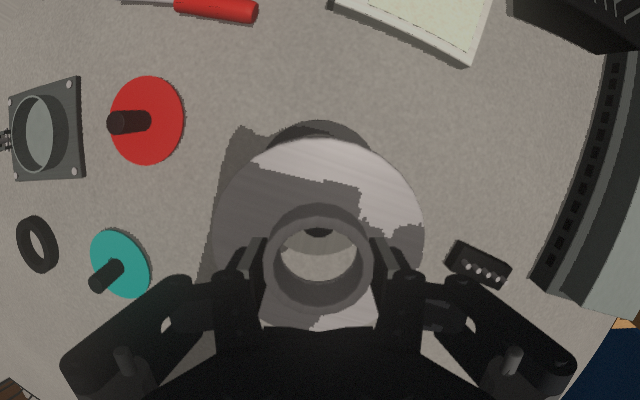

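View pics/side_12.png

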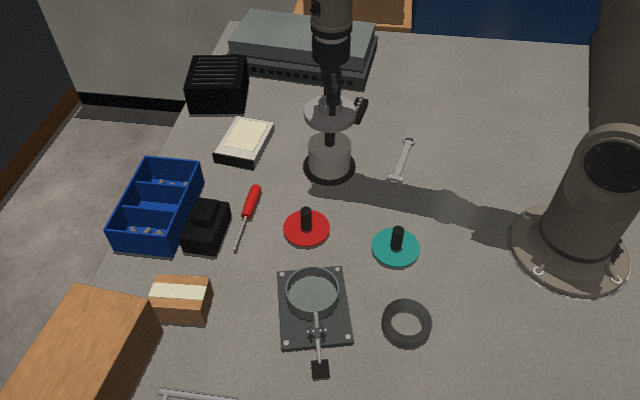

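The outer lid is well above the tin and the inner lid lies level with its knob upright. Before handing in, I'll check the held lid's height and level against a projected model.

Run:
```python
from h import *
im=cv2.imread('pics/side_12.png'); k=5; im=cv2.resize(im[60:190,270:400],None,fx=k,fy=k,interpolation=cv2.INTER_CUBIC)
def circ(x,y,z,r,col):
    p=np.array([proj('side',(x+r*np.cos(t),y+r*np.sin(t),z)) for t in np.linspace(0,2*np.pi,80)])
    p=((p-[270,60]+.5)*k-.5).round().astype(np.int32); cv2.polylines(im,[p],True,col,1)
L=.1963-.1019
circ(.5215,-.1798,.060+L,.057,(0,255,255)); circ(.5215,-.1798,.078+L,.057,(0,255,0)); circ(.5215,-.1798,.100+L,.026,(255,0,0))
circ(.5214,-.1798,.074,.05,(0,0,255)); circ(.5214,-.1798,.128,.012,(255,0,255))
cv2.imwrite('pics/s12m.png',im); print('skirt foot',.060+L,'knob top .128', bot.get_obs()['joint_vel'].round(3))
```

```text
skirt foot 0.15439999999999998 knob top .128 [-0.001 -0.001  0.    -0.    -0.002  0.002  0.001]
```

View pics/s12m.png

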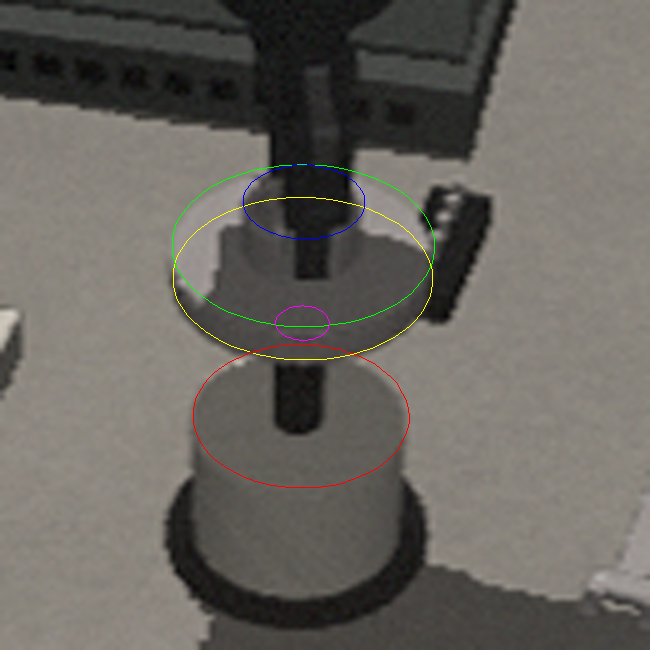

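```bash
python3 -c "
from station import bot
print(bot.hand_in()); o=bot.get_obs(); print(o['t'],o['eef_pos'],o['contact_force'],o['gripper_width'])"
```

```text
the job is handed in; nothing more can be done
None
the job is handed in; nothing more can be done
```

The job is done and handed in, with about 22 s on the clock against the 69 s limit.

- **Lever:** I pushed the pad down to its firm stop, where the force rose to about 36 N. The camera then showed the claw clear of the lids.
- **Lids onto the tin:** I carried both lids by the knob and lowered them in small steps until the flange seated at the height I had predicted. I kept lowering to a peak push of about 11 N, then eased off and let go. They then sat level on the tin.
- **Outer lid:** I gripped it by the collar and lifted it alone, straight up by about 94 mm. I handed in while it was held still and level, with its skirt foot at about 0.154 m and the knob top at 0.128 m.

**Last checks:** the load of about 1.3 N matches the outer lid alone. The pictures showed the inner lid level on the tin and the other items where they started. Overlaying a model of the lids on the side view gave a uniform offset of about 1 pixel (about 2 mm), which is within the calibration error. Nothing failed or disagreed beyond that.

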